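# Pack the sauce caddy for the sushi counter

### The arm

A 6-joint arm with a two-finger parallel gripper is mounted at the origin on the work surface. World frame = base frame: x ahead of the robot, y to its left, z up, the work surface at z = 0. Lengths are in m, angles in rad, forces in N, time in s.
With the tool pointing down it reaches from about 0.275 to 0.75 m from the base axis. Payload 10.2 kg.
Tool frame: the origin (TCP) lies midway between the tips of the shut fingers; the grasp point (between the pads) lies 19 mm behind it (env.hold_point_z is the distance from the TCP to the grasp point, in m); x points along the fingers, z is the direction in which the jaws open and shut, and the axes are right-handed (so a half turn about x gives the same grasp; the last joint's range is limited). The gripper opens to 85 mm and grips with 20 to 120 N. Pads are 22 mm wide; open, the fingers measure 114 mm over their backs; the gripper's body (76 mm by 85 mm) begins 54 mm behind the grasp point. The pads swing forward as they close: fully open they stand 13 mm farther back than shut.
Start: joints at [-1.37, 0.313, 1.498, -0, 1.331, -0.223], TCP at [0.216, -0.479, 0.197] pointing down, gripper open.
Joint ranges: [-2.94, 2.94], [-0.97, 2.17], [0.19, 2.56], [-1.23, 4.37], [0.02, 3.11], [-2.88, 2.88]. Speed limits (rad/s): [2.39, 2.39, 3.01, 3.14, 3.14, 3.14].

### API

Orientations are given as a unit quaternion [x, y, z, w].
In Python, from bench import env, kinematics, monitor, eyes, job gives the robot as it stands. The module is installed in compiled form; this text tells all that it offers. Calls block until the motion is done:
- env.reach(position, orientation): joint-space move of the TCP to a pose.
- env.movel(position, velocity=0.15, frame=None, guard=None): straight line of the TCP; frame=None keeps the orientation; velocity is the mean speed in m/s. With guard (N) it stops when the force on the tool has changed by that much, and returns True; else False.
- env.set_joints(angles): joint-space move.
- env.release() and env.close_gripper(effort=None): open the fingers fully, or close them until they stop; effort is the grip in N (None keeps the last).
- env.hold(seconds).
- kinematics.ik(position, orientation): joint angles nearest the present ones, or None.
- monitor.sense(): the state.
- eyes.grab_frame(name): name is "side" or "top"; returns a dict with "frame" (400x640x3 uint8, red, green, blue), "mtx" (3x3 intrinsics, pixels), "view" (4x4, takes a point from world to camera coordinates). Camera axes: x right, y down, z forward; pixel columns grow to the right and rows downward; lengths in m; the calibration is good to about 2 mm. A picture is of the moment at which its call begins. There is no depth.
A pose or a line that the arm cannot do raises env.MotionError and nothing moves.
- job.hand_in(): hands the job in, once; it reports no verdict.
The state is a dict: "clock": time; "joints": joint angles; "qvel": joint speeds; "joint_efforts": joint torques, N m; "position": TCP position; "ee_rot": TCP orientation; "contact_force": force on the tool from outside, world axes, zero at the start; "ft_torque": the same for the moment, N m; "finger_gap": opening from 0.0 (shut) to 1.0 (fully open).
Only numpy, scipy, OpenCV 4.12 (cv2) and the standard library are available. Lean on these libraries where they do the work, as an engineer would, in place of code of your own. Each camera call takes 0.05 s, during which the arm holds its last target.

### The job

Pack the black caddy for service: stand the sauce jars with plain red, yellow and green lids upright in it, each centred on the mat of its own lid's colour. The jars are glass, so set them down rather than drop them and do not tip them over. The jars with a white cross on the lid are past their date: leave them and the little white bowl where they stand.

Things in the scene. Friction and masses are not known exactly. Their poses are not given: they have to be found in the camera images.
- jar_red: closed glass sauce jar, an upright cylinder 50 mm across and 70 mm tall, grip it anywhere round its side; 140 to 280 g, loose; its lid (the top 19 mm) is plain red, without a cross. Origin: centre of the underside, z up along the jar; its yaw means nothing
- jar_yellow: closed glass sauce jar, an upright cylinder 50 mm across and 70 mm tall, grip it anywhere round its side; 140 to 280 g, loose; its lid (the top 19 mm) is plain yellow, without a cross. Origin: centre of the underside, z up along the jar; its yaw means nothing
- jar_green: closed glass sauce jar, an upright cylinder 50 mm across and 70 mm tall, grip it anywhere round its side; 140 to 280 g, loose; its lid (the top 19 mm) is plain green, without a cross. Origin: centre of the underside, z up along the jar; its yaw means nothing
- mat_red: red round mat, 60 mm across and 2 mm thick, fixed flat in the middle of one bay of the caddy, on its floor; which bay is different every time. Origin: centre of its underside (4 mm above the work surface); a jar standing on it has its underside 2 mm above this
- mat_yellow: yellow round mat, 60 mm across and 2 mm thick, fixed flat in the middle of one bay of the caddy, on its floor; which bay is different every time. Origin: centre of its underside (4 mm above the work surface); a jar standing on it has its underside 2 mm above this
- mat_green: green round mat, 60 mm across and 2 mm thick, fixed flat in the middle of one bay of the caddy, on its floor; which bay is different every time. Origin: centre of its underside (4 mm above the work surface); a jar standing on it has its underside 2 mm above this
- caddy: black open-topped caddy, fixed to the work surface, 280 mm long along its x (310 mm over the two end lugs) and 96 mm wide along its y, outer walls 34 mm high (above the work surface) and 4 mm thick, floor 4 mm thick; two 4 mm cross walls, 32 mm high, split it into three bays in a row along x, each 88 by 88 mm inside, with centres at x = -92, 0 and +92 mm, y = 0. Origin: centre of its underside, z up
- old_red: NOT to be packed: same jar, 50 mm across and 70 mm tall, 200 g, loose, red lid with a large white X on it (past its date). Origin: centre of the underside, z up
- old_green: NOT to be packed: same jar, 50 mm across and 70 mm tall, 200 g, loose, green lid with a large white X on it (past its date). Origin: centre of the underside, z up
- dish: NOT to be packed: small open white ceramic dipping bowl, 60 mm across the rim and 35 mm tall, 120 g, loose. Origin: centre of its underside, z up
There are look-alikes about, which are no part of the job. Several things have the shape of the mat_red; the one meant has the colours described above.

How it is judged:
At the end, for the whole second after the job is handed in: Each plain-lidded jar stands upright (within 0.1 rad) and still on the mat of its lid's colour, its underside less than 6 mm above that mat's underside and its centre within 15 mm of the mat's; the two crossed jars and the white bowl are still and within 20 mm of where they started (horizontal distance between jar_red and mat_red below 0.015 m and z of jar_red in the frame of mat_red below 0.006 m and angle between each of jar_red, jar_yellow, jar_green's own z axis and vertical below 0.1 rad and linear speed of each of jar_red, jar_yellow, jar_green, old_red, old_green, dish below 0.02 m/s and angular speed of each of jar_red, jar_yellow, jar_green below 0.2 rad/s and horizontal distance between jar_yellow and mat_yellow below 0.015 m and z of jar_yellow in the frame of mat_yellow below 0.006 m and horizontal distance between jar_green and mat_green below 0.015 m and z of jar_green in the frame of mat_green below 0.006 m and distance of each of old_red, old_green, dish from where it was at the start of the episode below 0.02 m); the robot touches nothing.
It fails at once if a crossed jar or the white bowl is pushed or carried more than 20 mm from its place (distance of any of old_red, old_green, dish from where it was at the start of the episode above 0.02 m).
It fails at once if a jar is dropped (falls freely faster than 0.7 m/s, about 25 mm) ((contact force between jar_red and anything else below 0.02 N and linear speed of jar_red above 0.7 m/s) or (contact force between jar_yellow and anything else below 0.02 N and linear speed of jar_yellow above 0.7 m/s) or (contact force between jar_green and anything else below 0.02 N and linear speed of jar_green above 0.7 m/s)).
It fails at once if a jar is tipped over (more than about 57 degrees) (angle between any of jar_red, jar_yellow, jar_green's own z axis and vertical above 1 rad).
It also fails if it takes over 96 s, if anything falls off the work surface, if the arm or the gripper's body presses on something with over 40 N, if the wrist force passes 120 N, or if a joint passes its speed limit or range.

## Working session

There is one attempt and no reset: what is moved stays moved. The work goes in short steps, each a Python script; the robot and the scene stay as the last script left them, time stands still between calls to the robot, and variables do not carry over. Pictures are saved under pics/ and viewed, and the job is handed in when it is done.

```bash
mkdir -p pics; python3 - <<'E'
from bench import env, kinematics, monitor, eyes, job
import cv2, numpy as np
for n in ("top","side"):
    d=eyes.grab_frame(n); cv2.imwrite(f"pics/{n}0.png",d["frame"][:,:,::-1]); np.savez(f"{n}.npz",**d)
    print(n,d["mtx"].tolist(),np.round(d["view"],4).tolist())
s=monitor.sense();print(s["clock"],s["ee_rot"],env.hold_point_z)
E
```

```text
top [[408.7693514852465, 0.0, 315.1648356348251], [0.0, 408.7693514852465, 199.11788719745402], [0.0, 0.0, 1.0]] [[-0.0072, -0.9999, 0.013, 0.0354], [-0.9956, 0.006, -0.0936, 0.5198], [0.0935, -0.0137, -0.9955, 1.0747], [0.0, 0.0, 0.0, 1.0]]
side [[397.47886503149334, 0.0, 311.6073990004505], [0.0, 397.47886503149334, 200.55021692875232], [0.0, 0.0, 1.0]] [[-0.9979, -0.0643, -0.0117, 0.5254], [-0.033, 0.6505, -0.7588, 0.0239], [0.0564, -0.7568, -0.6512, 0.9081], [0.0, 0.0, 0.0, 1.0]]
0.1 [ 0.38396389  0.59426547 -0.38336843  0.5936741 ] 0.0187
```

View pics/top0.png

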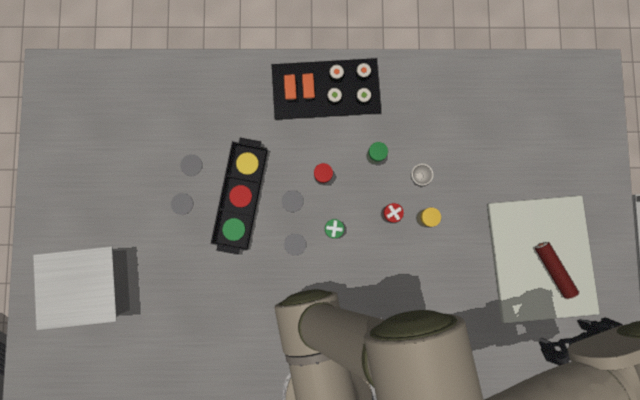

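View pics/side0.png

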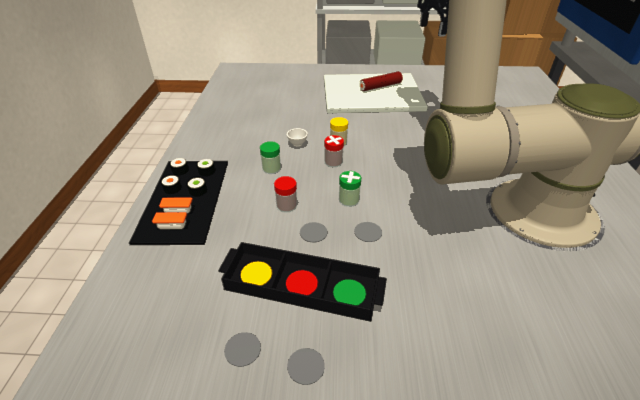

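Top picture: the plain lids are red (323,173), green (378,152) and yellow (431,217). The crossed jars, red (394,212) and green (335,229), stay, and so does the bowl (422,174). The mats in the caddy are yellow (247,163), red (240,196) and green (234,229); the loose grey discs are look-alikes. Next I'll check an enlarged crop and localise.

```bash
cat > h.py <<'E'
import numpy as np, cv2
from scipy.ndimage import label
def ray(d,u,v,z):
    V=d["view"];R=V[:3,:3];t=V[:3,3];c=-R.T@t
    r=R.T@np.linalg.inv(d["mtx"])@np.array([u,v,1.])
    return c+r*(z-c[2])/r[2]
def proj(d,p):
    q=d["mtx"]@(d["view"]@np.append(p,1))[:3]; return q[:2]/q[2]
def blobs(d,minA=40):
    h=cv2.cvtColor(d["frame"],cv2.COLOR_RGB2HSV).astype(int);H,S,V=h[...,0],h[...,1],h[...,2]
    out=[]
    for n,m in (("red",((H<6)|(H>174))&(S>180)&(V>90)),("yel",(H>20)&(H<32)&(S>150)&(V>120)),("grn",(H>55)&(H<80)&(S>130)&(V>60))):
        k,N,st,c=*(lambda r:(r[1],r[0],r[2],r[3]))(cv2.connectedComponentsWithStats(m.astype(np.uint8))),
        for i in range(1,N):
            if st[i,4]>=minA: 
                cn,_=cv2.findContours((k==i).astype(np.uint8),0,2); (x,y),r=cv2.minEnclosingCircle(cn[0])
                out.append((n,c[i].round(1).tolist(),(round(x,1),round(y,1)),round(r,1),int(st[i,4])))
    return out
E
python3 - <<'E'
from h import *
for n in("top","side"):
    d=dict(np.load(n+".npz"))
    print(n)
    for b in blobs(d):
        print(b, ray(d,*b[1],.07)[:2].round(4), ray(d,*b[1],.006)[:2].round(4))
    f=d["frame"][:,:,::-1]
    c=f[120:270,170:450] if n=="top" else f[105:325,215:395]
    k=2.8 if n=="top" else 2.7
    cv2.imwrite(f"pics/{n}_crop.png",cv2.resize(c,None,fx=k,fy=k,interpolation=cv2.INTER_CUBIC))
E
```

```text
top
('red', [324.8, 170.1], (323.0, 172.0), 8.5, 90) [0.5912 0.0071] [0.6018 0.0046]
('yel', [246.7, 161.0], (247.1, 163.1), 10.3, 167) [0.6161 0.2094] [0.6282 0.2193]
('yel', [430.4, 216.6], (430.3, 216.5), 9.5, 270) [ 0.4688 -0.2638] [ 0.4719 -0.2828]
('grn', [378.1, 150.6], (377.6, 151.1), 9.0, 198) [ 0.642  -0.1326] [ 0.6557 -0.1436]
side
('red', [382.7, 78.5], (382.0, 77.5), 19.2, 256) [ 0.3285 -0.5513] [ 0.3114 -0.6987]
('red', [333.7, 144.8], (333.8, 142.6), 9.5, 159) [ 0.4794 -0.1465] [ 0.48   -0.2464]
('red', [284.9, 185.7], (284.8, 185.5), 11.1, 344) [0.5832 0.0241] [ 0.596  -0.0558]
('red', [301.6, 282.1], (301.5, 283.0), 16.0, 642) [0.5244 0.2849] [0.5303 0.2355]
('yel', [338.7, 124.0], (338.7, 124.0), 9.2, 231) [ 0.4682 -0.2507] [ 0.4675 -0.3629]
('yel', [256.1, 272.9], (256.0, 274.0), 15.8, 597) [0.6053 0.2694] [0.6207 0.2183]
('grn', [269.3, 149.2], (269.2, 149.0), 9.7, 254) [ 0.6388 -0.119 ] [ 0.6582 -0.2157]
('grn', [349.4, 183.5], (349.4, 180.4), 10.8, 185) [0.4412 0.0092] [ 0.4374 -0.0724]
('grn', [349.2, 291.8], (349.0, 292.5), 16.6, 694) [0.4438 0.3004] [0.4402 0.2529]
```

View pics/top_crop.png

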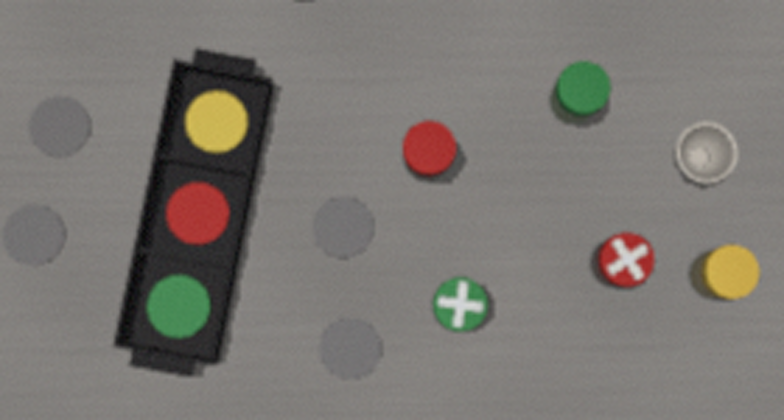

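View pics/side_crop.png

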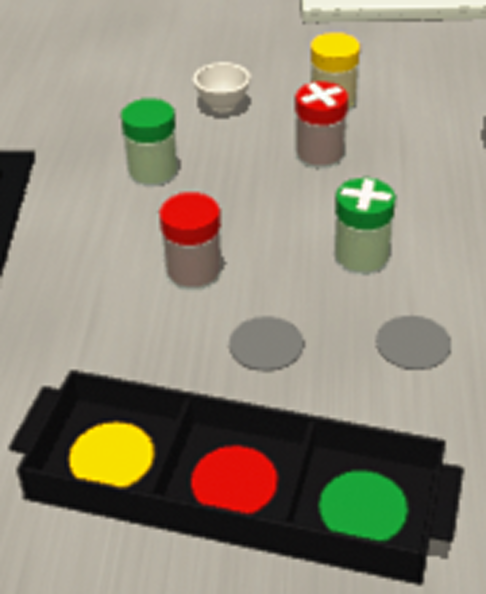

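The crops confirm it: plain red, green and yellow lids without a cross, and two clearly crossed jars. I'll localise from the lid and mat centres read in the crop, and cross-check with the side view.

```bash
python3 - <<'E'
from h import *
import json
t=dict(np.load("top.npz"));s=dict(np.load("side.npz"))
P=dict(jr=(429,147,.07),jg=(583,86.5,.07),jy=(732,271,.07),xr=(627,259,.07),xg=(461,304,.07),bowl=(706,153,.035),my=(216.5,121,.006),mr=(198,213,.006),mg=(178,306,.006))
S=dict(jr=(190,215),jg=(149,117),jy=(335,49),xr=(321,99),xg=(365,198),bowl=(222,82))
S=dict(jr=(191,213),jg=(149,115),jy=(335,47.5),xr=(321,97.5),xg=(365,195.5),bowl=(222,80),my=(112,456),mr=(234,481),mg=(363,507))
out={}
for k,(x,y,z) in P.items():
    a=ray(t,(x+.5)/2.8-.5+170,(y+.5)/2.8-.5+120,z)[:2]
    b=ray(s,(S[k][0]+.5)/2.7-.5+215,(S[k][1]+.5)/2.7-.5+105,z)[:2]
    print(k,a.round(4),b.round(4)); out[k]=a.tolist()
json.dump(out,open("pos.json","w"))
o={k:np.array(v) for k,v in out.items()}
for k in("jr","jg","jy"):
    print(k,[(j,round(float(np.linalg.norm(o[j]-o[k])),3),round(float(np.degrees(np.arctan2(*(o[j]-o[k])[::-1])))))for j in o if j!=k and np.linalg.norm(o[j]-o[k])<.16])
print(np.linalg.norm(o["my"]-o["mg"]),np.linalg.norm(o["my"]-o["mr"]),np.degrees(np.arctan2(*(o["my"]-o["mg"])[::-1])))
E
```

```text
jr [0.5858 0.0121] [0.5829 0.0165]
jg [ 0.642  -0.1321] [ 0.6386 -0.1278]
jy [ 0.4691 -0.2656] [ 0.4681 -0.26  ]
xr [ 0.4808 -0.1691] [ 0.4801 -0.1652]
xg [ 0.4406 -0.0159] [ 0.44   -0.0143]
bowl [ 0.5842 -0.2549] [ 0.5832 -0.25  ]
my [0.6229 0.2184] [0.6203 0.2199]
mr [0.5322 0.2357] [0.5307 0.2373]
mg [0.4419 0.2541] [0.4404 0.2544]
jr [('jg', 0.155, -69), ('xg', 0.148, -169)]
jg [('jr', 0.155, 111), ('bowl', 0.136, -115)]
jy [('xr', 0.097, 83), ('bowl', 0.116, 5)]
0.18447186330568685 0.09234185049235014 -11.13737197782797
```

Both views agree within about 5 mm, and the mat spacing comes out at 92.3 mm against a nominal 92. I'll average them and start with the red jar.

```bash
cat > mv.py <<'E'
from bench import env, kinematics, monitor, eyes, job
from h import *
from scipy.spatial.transform import Rotation as Rn
POS=dict(jr=(.5845,.0143),jg=(.6403,-.1300),jy=(.4686,-.2628),my=(.6216,.2190),mr=(.5315,.2365),mg=(.4412,.2542))
ZL=.032
def quat(a):
    z=np.array([np.cos(a),np.sin(a),0]);x=np.array([0,0,-1.]);return Rn.from_matrix(np.c_[x,np.cross(z,x),z]).as_quat()
def best(p,deg):
    c=[]
    for k in(0,180):
        q=quat(np.radians(deg+k));j=kinematics.ik(p,q)
        if j is not None: c.append((abs(j[5]),deg+k,q))
    c.sort(key=lambda e:e[0]); print([(round(e[0],2),e[1]) for e in c]); return c[0][2]
def pick(j,deg):
    x,y=POS[j];q=best([x,y,.2],deg)
    env.reach([x,y,.2],q)
    g=env.movel([x,y,ZL],.12,guard=8); print("down guard",g,monitor.sense()["position"].round(4))
    env.close_gripper(40); s=monitor.sense();print("gap",s["finger_gap"],s["clock"])
    env.movel([x,y,.2],.12); s=monitor.sense();print("lifted",s["finger_gap"],s["contact_force"].round(2))
def place(m,deg):
    x,y=POS[m];q=best([x,y,.2],deg)
    try: env.movel([x,y,.2],.2,frame=q)
    except env.MotionError as e: print(e); env.reach([x,y,.2],q)
    env.movel([x,y,ZL+.006+.012],.12)
    g=env.movel([x,y,ZL+.006-.003],.03,guard=5); s=monitor.sense();print("set",g,s["position"].round(4),s["contact_force"].round(2))
    print(s["finger_gap"],s["clock"])
def snap(tag):
    for n in("top","side"):
        d=eyes.grab_frame(n);cv2.imwrite(f"pics/{n}_{tag}.png",d["frame"][:,:,::-1]);np.savez(n+"1.npz",**d)
E
python3 - <<'E'
from mv import *
pick("jr",150)
snap("r1")
E
```

```text
[(np.float64(0.35), 330), (np.float64(2.79), 150)]
down guard False [0.5849 0.0142 0.0327]
gap 0.006572980635596327 4.625
lifted 0.0012088970129129819 [ 0.28 -0.55 -1.13]
```

View pics/side_r1.png

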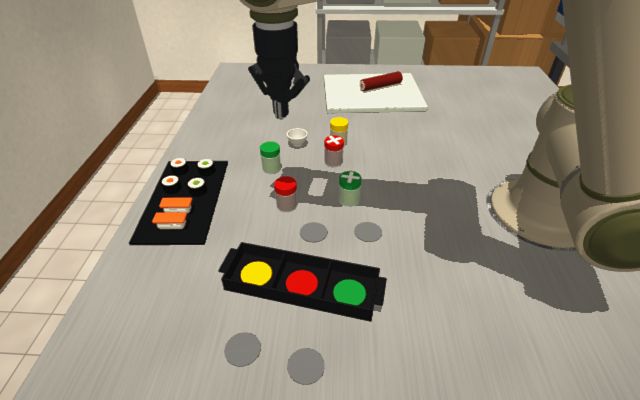

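The red jar is still standing at (286,193) and the fingers are fully shut in the air, so the grasp missed. I need to see where the real gripper is relative to the reported pose.

```bash
python3 - <<'E'
from mv import *
s=monitor.sense();p=s["position"];R=Rn.from_quat(s["ee_rot"]).as_matrix()
print(s["joints"],p,R.round(3).tolist(),s["clock"])
for n in("top","side"):
    d=dict(np.load(n+"1.npz"));q=proj(d,p);print(n,q,"0.1 behind",proj(d,p-.1*R[:,0]))
E
```

```text
[-1.75816922e-01  4.44418154e-01  1.30373762e+00  2.71827630e-05
  1.39444043e+00  3.47821492e-01] [0.58430394 0.01432653 0.19944627] [[-0.001, 0.5, 0.866], [0.0, 0.866, -0.5], [-1.0, -0.0, -0.001]] 6.275
top [323.71075706 163.77157983] 0.1 behind [325.38489363 154.88528442]
side [281.34587109 132.31379371] 0.1 behind [277.9818064   85.23961687]
```

View pics/top_r1.png

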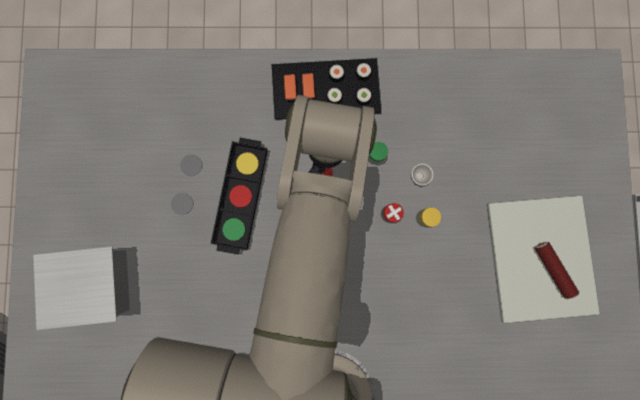

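```bash
python3 - <<'E'
from mv import *
a=cv2.resize(cv2.imread("pics/side_r1.png")[0:220,210:370],None,fx=2.7,fy=2.7,interpolation=cv2.INTER_CUBIC)
b=cv2.resize(cv2.imread("pics/top_r1.png")[120:220,280:400],None,fx=2.9,fy=2.9,interpolation=cv2.INTER_CUBIC)
c=np.zeros((594,790,3),np.uint8);c[:a.shape[0],:a.shape[1]]=a;c[:b.shape[0],440:440+b.shape[1]]=b
cv2.imwrite("pics/r1_crop.png",c)
E
```

```text
(no output)
```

View pics/r1_crop.png

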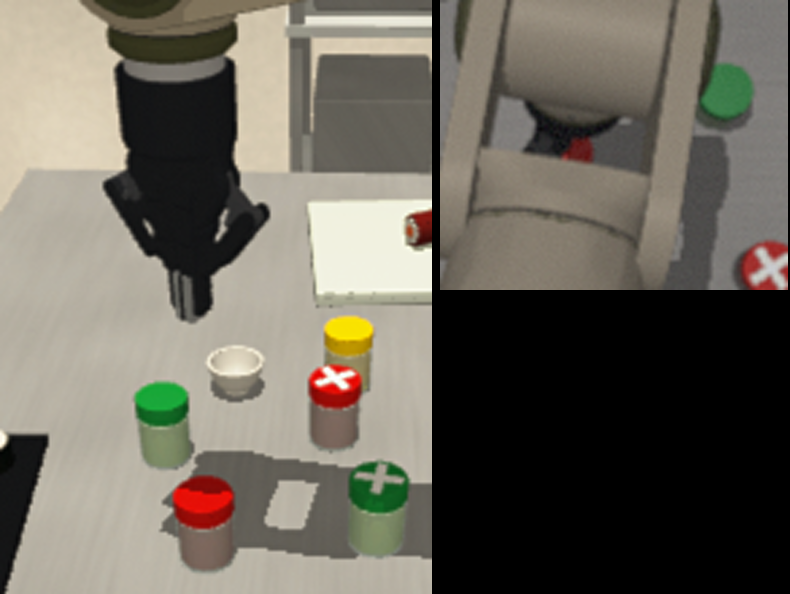

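The fingertips are at side pixel (280,117), but the reported TCP projects to (281,132). The top view fits horizontally, so the tips seem to sit about 3 cm higher than reported. I'll test that with a gentle guarded touch on bare table, fingers shut.

```bash
python3 - <<'E'
from mv import *
p=[.67,.07]
s=monitor.sense();q=s["ee_rot"]
env.movel([*p,.2],.2)
env.movel([*p,.06],.15)
snap("t1")
for z in (.0,-.02,-.04):
    try: g=env.movel([*p,z],.03,guard=4)
    except env.MotionError as e: print(z,e); break
    s=monitor.sense();print(z,g,s["position"].round(4),s["contact_force"].round(2),s["clock"])
    if g: break
snap("t2")
for n in("top","side"): print(n,proj(dict(np.load(n+"1.npz")),s["position"]))
E
python3 - <<'E'
import cv2
cv2.imwrite("pics/t2_crop.png",cv2.resize(cv2.imread("pics/side_t2.png")[60:260,180:340],None,fx=2.8,fy=2.8,interpolation=cv2.INTER_CUBIC))
E
```

```text
0.0 False [6.701e-01 7.000e-02 1.000e-04] [-0.02  0.12  0.12] 10.2667
-0.02 False [ 0.6701  0.07   -0.0198] [-0.24  0.75 -0.28] 11.0833
-0.04 True [ 0.67    0.07   -0.0342] [-1.25  0.55  6.78] 11.5917
top [301.24175211 148.96485602]
side [247.62573354 232.37048427]
```

View pics/t2_crop.png

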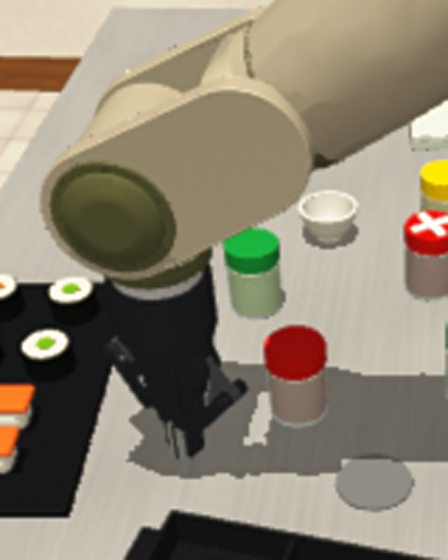

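The table was touched at reported z = −0.034, so the true tips are about 33 mm behind the reported TCP. Now I'll check for a sideways offset.

```bash
python3 - <<'E'
from mv import *
d=dict(np.load("side1.npz"));print(proj(d,[.67,.07,0]))
u,v=183/2.8+180,455/2.8+60;print(u,v,ray(d,u,v,0))
env.movel([.67,.07,.17],.2)
env.release();print(monitor.sense()["finger_gap"],monitor.sense()["clock"])
snap("t3")
E
python3 - <<'E'
import cv2
cv2.imwrite("pics/t3_crop.png",cv2.resize(cv2.imread("pics/side_t3.png")[20:220,180:340],None,fx=2.8,fy=2.8,interpolation=cv2.INTER_CUBIC))
E
```

```text
[245.86202123 221.62143291]
245.35714285714286 222.5 [0.67059224 0.07288183 0.        ]
0.9982423148912355 13.65
```

View pics/t3_crop.png

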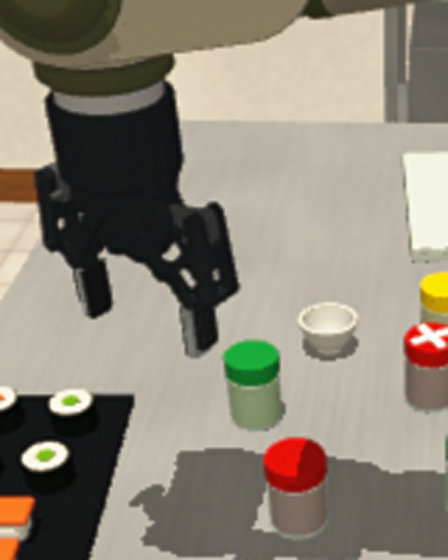

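The lateral agreement is within about 3 mm, so the error is purely axial. I'll apply a 33 mm correction and pick again.

```bash
sed -i 's/^ZL=.032/ZL=.032-.033/; s/,\.2\]/,.16]/g' mv.py; grep -n "16\]" mv.py; python3 - <<'E'
from mv import *
pick("jr",150)
snap("r2")
E
```

```text
15:    x,y=POS[j];q=best([x,y,.16],deg)
16:    env.reach([x,y,.16],q)
19:    env.movel([x,y,.16],.12); s=monitor.sense();print("lifted",s["finger_gap"],s["contact_force"].round(2))
21:    x,y=POS[m];q=best([x,y,.16],deg)
22:    try: env.movel([x,y,.16],.2,frame=q)
23:    except env.MotionError as e: print(e); env.reach([x,y,.16],q)
[(np.float64(0.35), 330), (np.float64(2.79), 150)]
down guard False [ 5.85e-01  1.43e-02 -3.00e-04]
gap 0.5769544828392308 16.1583
lifted 0.5737939020294051 [ 0.51  0.15 -2.45]
```

View pics/side_r2.png

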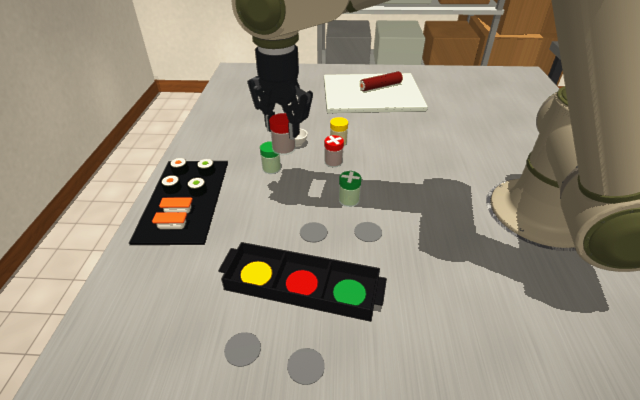

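The red jar is held upright at (283,133). Placing it on the red mat, jaws across the caddy.

```bash
python3 - <<'E'
from mv import *
place("mr",79)
snap("r3")
E
python3 - <<'E'
import cv2
cv2.imwrite("pics/r3_crop.png",cv2.resize(cv2.imread("pics/side_r3.png")[140:340,200:400],None,fx=2.8,fy=2.8,interpolation=cv2.INTER_CUBIC))
E
```

```text
[(np.float64(1.16), 79), (np.float64(1.98), 259)]
set True [0.5318 0.2368 0.0055] [0.17 0.24 2.75]
0.5738588593612686 21.5667
```

View pics/r3_crop.png

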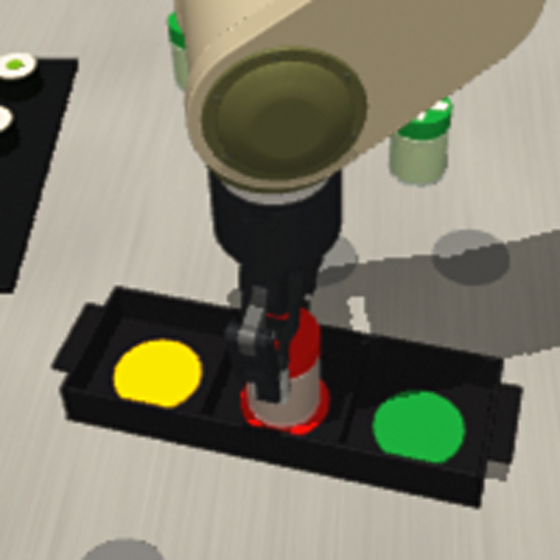

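The jar sits centred on the red mat, with contact felt at the expected height. Releasing, then picking yellow.

```bash
python3 - <<'E'
from mv import *
env.release(); x,y,_=monitor.sense()["position"]
env.movel([x,y,.16],.15)
pick("jy",135)
snap("y1")
E
python3 - <<'E'
import cv2
cv2.imwrite("pics/y1_crop.png",cv2.resize(cv2.imread("pics/side_y1.png")[40:320,200:400],None,fx=2.1,fy=2.1,interpolation=cv2.INTER_CUBIC))
E
```

```text
[(np.float64(0.06), 315)]
down guard False [ 4.689e-01 -2.631e-01 -4.000e-04]
gap 0.5715618782094289 27.05
lifted 0.5729403252492314 [-0.84  0.04 -2.02]
```

View pics/y1_crop.png

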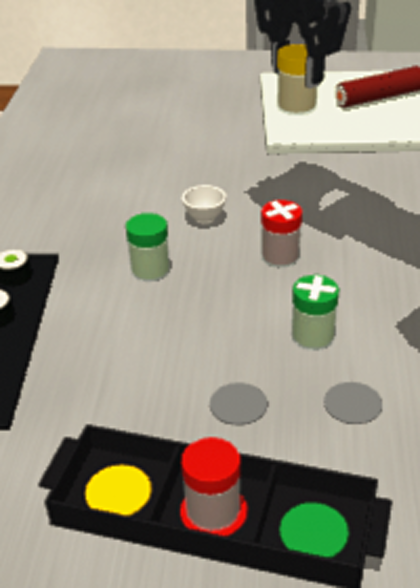

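Red stands upright on its mat, yellow is held, and the crossed jars and bowl have not moved.

```bash
python3 - <<'E'
from mv import *
place("my",79)
snap("y2")
env.release(); x,y,_=monitor.sense()["position"]
env.movel([x,y,.16],.15)
pick("jg",-20)
snap("g1")
E
python3 - <<'E'
import cv2
import numpy as np
f=lambda n:cv2.resize(cv2.imread(f"pics/side_{n}.png")[60:320,200:400],None,fx=1.95,fy=1.95,interpolation=cv2.INTER_CUBIC)
cv2.imwrite("pics/yg_crop.png",np.hstack([f("y2"),f("g1")]))
E
```

```text
[(np.float64(1.22), 79), (np.float64(1.92), 259)]
set True [0.6219 0.2193 0.0056] [-0.96  0.35  3.26]
0.5783779562096493 33.0833
[(np.float64(0.03), -20)]
down guard False [ 6.408e-01 -1.302e-01 -2.000e-04]
gap 0.5745077401417389 38.0583
lifted 0.5757010170865348 [-0.33  0.78 -2.44]
```

View pics/yg_crop.png

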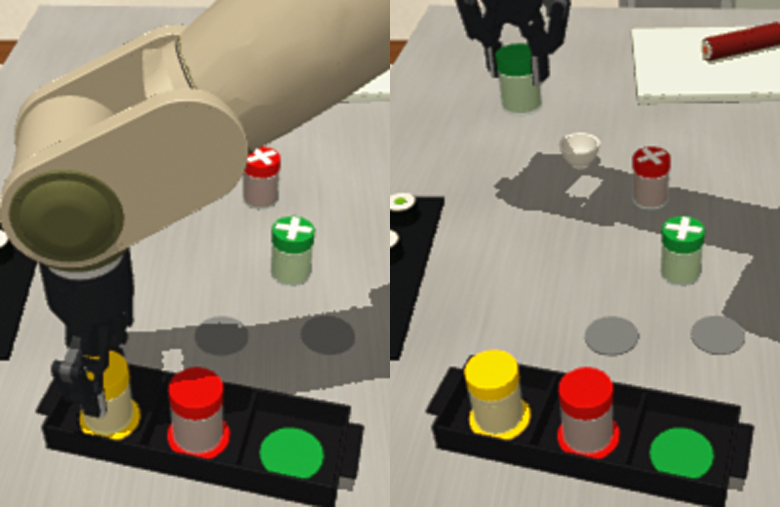

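Yellow and red stand upright on their mats and green is held. Placing green, then retreating clear for a last look.

```bash
python3 - <<'E'
from mv import *
place("mg",79)
env.release(); x,y,_=monitor.sense()["position"]
env.movel([x,y,.18],.15)
env.set_joints([-1.37, 0.313, 1.498, -0, 1.331, -0.223])
env.hold(.3)
snap("end"); s=monitor.sense();print(s["clock"],s["contact_force"])
d=dict(np.load("top1.npz"))
t=cv2.resize(d["frame"][120:270,170:450,::-1],None,fx=2.8,fy=2.8,interpolation=cv2.INTER_CUBIC)
cv2.imwrite("pics/end_top.png",t)
cv2.imwrite("pics/end_side.png",cv2.resize(cv2.imread("pics/side_end.png")[105:325,215:395],None,fx=2.7,fy=2.7,interpolation=cv2.INTER_CUBIC))
E
```

```text
[(np.float64(1.09), 79), (np.float64(2.06), 259)]
set True [0.4414 0.2545 0.0056] [-1.34  1.07  5.33]
0.5754131947815013 43.7333
48.6167 [ 0.15568998  0.76768084 -0.26128323]
```

View pics/end_top.png

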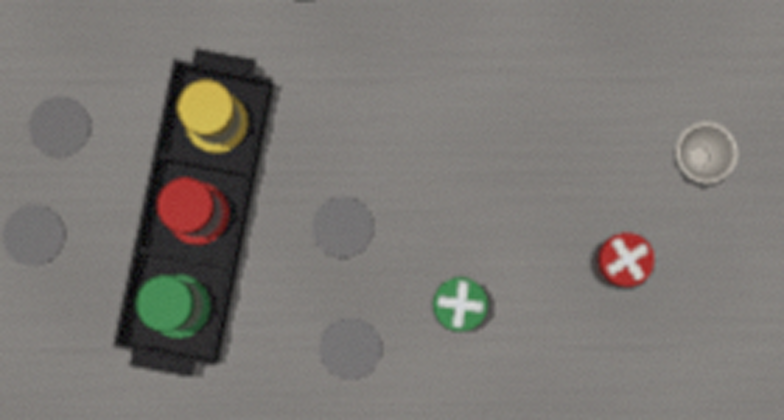

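View pics/end_side.png

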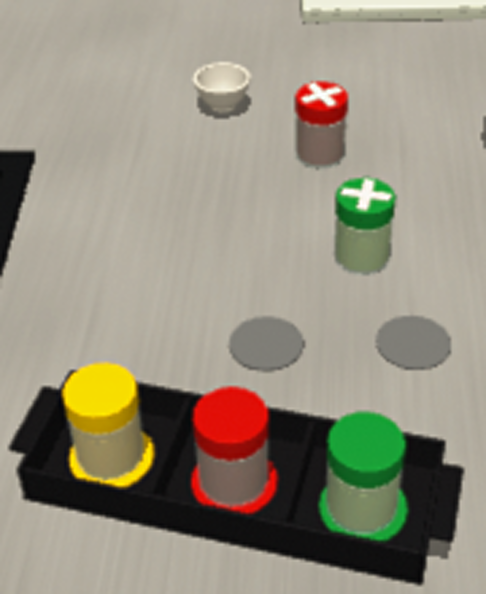

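All three jars stand upright inside their mats. The crossed jars and the bowl show the same pixels as at the start. One numeric check of the lid offsets, then I'll hand in.

```bash
python3 - <<'E'
from mv import *
d=dict(np.load("top1.npz"));s=dict(np.load("side1.npz"))
for m,a,b in(("my",(206.5,106),(101,389)),("mr",(185,206),(231,414)),("mg",(165,304),(366,441))):
    p=ray(d,(a[0]+.5)/2.8+169.5,(a[1]+.5)/2.8+119.5,.076)[:2];q=ray(s,(b[0]+.5)/2.7+214.5,(b[1]+.5)/2.7+104.5,.076)[:2]
    print(m,((p-POS[m])*1e3).round(1),((q-POS[m])*1e3).round(1))
job.hand_in();print("handed in")
E
```

```text
my [ 2.4 -2. ] [-0.9  0.1]
mr [-0.  -0.8] [-0.8  0. ]
mg [ 1.1 -1.4] [0.7 0.4]
the job is handed in; nothing more can be done
handed in
```

I set the plain red, yellow and green jars down upright on the mats of their own colour, and handed the job in at about 49 s of the 96 s allowed.

- **Final check:** both cameras put each jar within about 3 mm of its mat's centre, all standing upright. The crossed jars and the white bowl look unmoved from the first pictures. The gripper was well clear at its start pose.
- **What disagreed:** the first grasp of the red jar closed on air above the lid and moved nothing. The side picture and a light touch on bare table showed the real fingertips about 33 mm behind the reported TCP. I corrected for that in every later move, and all three grasps then held.

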